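# Start up the insole sander: extractor first, then control on, then spindle

## Task

Start up the sanding machine from the bench with a light fingertip press on each of three buttons, in this order: the straight-sided start button on the small grey dust-extractor box, then the square control-on button on the sloped green control desk, then the round straight-sided spindle-start button in the middle of the desk's front row. Press each one well in without leaning hard on it, and let it spring back before going to the next. Do not press the mushroom-headed stop buttons, do not lift or shift the box or the desk, and leave everything else on the bench where it is.

Things in the scene. Friction and masses are not known exactly. Their poses are not given: they have to be found in the camera images.
- extractor_box: Start/stop box of the dust extractor: grey, loose on rubber feet, 1.1 kg, 164 long (its x) by 88 wide (its y), flat top 64 mm above the bench. Origin at the centre of its underside, z up, x runs from its near end (stop button) to its far end (start button), where a conduit leaves. Its two black buttons stand 76 mm apart on the long centre line.
- extractor_start_top (a point): Centre of the top of the extractor's start button: black straight-sided round cap, 32 mm across, 18 mm above the box's top face (82 mm above the bench), in a 42 mm steel collar 5 mm high; 36 mm from the box's middle towards the far end. The point's z axis points out of the button; press along -z (straight down).
- extractor_start (a joint): Travel of the extractor's start button, m: 0 out, 0.007 fully in (end stop). It counts as pressed beyond half its travel (0.0035). Spring return: 2 N to start it moving, 3.8 N at half travel, 5.5 N fully in.
- extractor_stop_top (a point): Centre of the top of the extractor's stop button, not to be pressed: black mushroom head 44 mm across, standing 26 mm above the top face, 40 mm from the box's middle towards the near end.
- extractor_stop (a joint): Travel of the extractor's stop button, m: 0 out, 0.007 fully in; same spring.
- control_desk: Sander's control desk: green, loose on rubber feet, 3.4 kg, 190 deep (x) by 250 wide (y), 50 mm high in front, 101 at the back; aluminium face slopes up 15 deg from the front. Origin: centre of underside, x front to back, y left. Front row 60 mm up the slope: control on y +75, spindle start y 0, stop y -75. Back row 85 mm farther: ammeter, lamp, knob (all under 20 mm high). Conduit at the back.
- control_on_top (a point): Centre of the top of the control-on button: black square cap 34 by 34 mm standing 18 mm out of the sloping face, in a square collar 44 mm wide and 5 mm high. The point's z axis points out of the button, square to the face (15 degrees from vertical, leaning to the desk's front); press along -z.
- control_on (a joint): Travel of the control-on button, m: 0 out, 0.007 fully in (end stop). It counts as pressed beyond half its travel (0.0035). Spring return: 2 N to start it moving, 3.8 N at half travel, 5.5 N fully in.
- spindle_start_top (a point): Centre of the top of the spindle-start button: black straight-sided round cap 32 mm across standing 18 mm out of the sloping face, in a 42 mm steel collar 5 mm high. The point's z axis points out of the button, square to the sloping face; it is pressed along -z.
- spindle_start (a joint): Travel of the spindle-start button, m: 0 out, 0.007 fully in (end stop). It counts as pressed beyond half its travel (0.0035). Spring return: 2 N to start it moving, 3.8 N at half travel, 5.5 N fully in.
- spindle_stop_top (a point): Centre of the top of the spindle-stop button, not to be pressed: black mushroom head 44 mm across standing 26 mm out of the sloping face.
- spindle_stop (a joint): Travel of the spindle-stop button, m: 0 out, 0.007 fully in; same spring.
- jar: Bystander: amber glass jar with a steel lid, 68 mm across, 100 mm tall, standing beyond the two controls. Origin at the centre of its underside.
- tape: Bystander: roll of orange tape lying flat, 100 mm across, 25 mm high, on the left. Origin at the centre of its underside.
- hammer: Bystander: hammer lying on the left, 260 mm long and 26 mm high, handle towards the robot, head (78 mm across) at the far end. Origin under its middle.
- insole: Bystander: finished cork insole with a white cover, 250 by 86 mm, up to 24 mm high, lying on the right. Origin at the centre of its underside, x towards the toe.

How it is judged (in metres and radians):
On the way, in this order (a step that is already met when the one before it is completed fails the run):
1. the extractor's start button is pressed in (value of joint extractor_start above 0.0035 m), for 0.05 s.
2. with the extractor's start button let go, the desk's control-on button is pressed in (value of joint control_on above 0.0035 m and value of joint extractor_start below 0.0015 m), for 0.05 s.
3. with the control-on button let go, the desk's spindle-start button is pressed in (value of joint spindle_start above 0.0035 m and value of joint control_on below 0.0015 m), for 0.05 s.
At the end, for the whole second after the job is handed in: Extractor start, control on and spindle start were pressed in that order (3.5 of 7 mm or more) and are out again (under 1.5 mm), no stop button is in, box and desk stand level and at rest within 15 mm of their places, jar, tape, hammer and insole within 20 mm (value of joint each of extractor_start, control_on, spindle_start, extractor_stop, spindle_stop below 0.0015 m and distance of each of extractor_box, control_desk from where it was at the start of the episode below 0.015 m and angle between each of extractor_box, control_desk's own z axis and vertical below 0.05 rad and linear speed of each of extractor_box, control_desk below 0.02 m/s and distance of each of jar, tape, hammer, insole from where it was at the start of the episode below 0.02 m); the robot touches nothing.
It fails at once if a stop button was pressed (value of joint any of extractor_stop, spindle_stop above 0.0025 m).
It fails at once if two start buttons were in at once (value of joint each of extractor_start, control_on above 0.003 m or value of joint each of extractor_start, spindle_start above 0.003 m or value of joint each of control_on, spindle_start above 0.003 m).
It fails at once if the fingers leaned on or struck the box or the desk with more than 30 N (contact force between any of the arm, the fingers and extractor_box above 30 N or contact force between any of the arm, the fingers and control_desk above 30 N).
It fails at once if the box or the desk was lifted, tipped or shifted (distance of any of extractor_box, control_desk from where it was at the start of the episode above 0.02 m or height (world z) of any of extractor_box, control_desk above 0.01 m or angle between any of extractor_box, control_desk's own z axis and vertical above 0.1 rad).
It fails at once if something else on the bench was moved (distance of any of jar, tape, hammer, insole from where it was at the start of the episode above 0.03 m).
It also fails if it takes over 51 s, if anything falls off the work surface, if the arm or the gripper's body presses on something with over 40 N, if the wrist force passes 120 N, or if a joint passes its speed limit or range.

## Robot

A 6-joint arm with a two-finger parallel gripper is mounted at the origin on the work surface. World frame = base frame: x ahead of the robot, y to its left, z up, the work surface at z = 0. Lengths are in mm, angles in rad, forces in N, time in s.
With the tool pointing down it reaches from about 350 to 975 mm from the base axis. Payload 7.1 kg.
Tool frame: the origin (TCP) lies between the finger pads; the fingertips stand 19 mm ahead of it and the grasp point (between the pads) is the TCP (ctrl.tcp_to_tips is the distance from the TCP to the fingertips, in mm); z points along the fingers, y is the line along which they close (so a half turn about z gives the same grasp; the last joint's range is limited). The gripper opens to 88 mm and grips with 3 to 60 N. Pads are 20 mm wide; open, the fingers measure 115 mm over their backs; the gripper's body (75 mm by 178 mm) begins 61 mm behind the grasp point.
Start: joints at [-1.122, 0.423, 1.63, -0, 1.089, -0.019], TCP at [281.841, -557.827, 241.675] pointing down, gripper open.
Joint ranges: [-3, 3], [-0.9, 2.11], [0.09, 2.58], [-1.31, 4.45], [0.11, 2.69], [-2.54, 2.54]. Speed limits (rad/s): [2.39, 2.39, 3.01, 3.14, 3.14, 3.14].

## Interface

Orientations are given as a rotation vector (axis times angle).
In Python, from workcell import status, optics, ctrl gives the robot as it stands. The module is installed in compiled form; this text tells all that it offers.
- The arm moves only by the shell command python3 -m inch 'ROWS'. ROWS is JSON, a list that holds one entry, the list of rows, each a list of 7 numbers: the shift along the tool's x, y, z in mm, then the turn, a rotation vector about the tool's x, y, z in rad, then the opening in per cent of the stroke, from 0 (shut) to 100 (fully open). A call has 1 to 20 rows; each row is the pose to reach, as a shift and turn from the pose commanded when the call began, along the tool's axes at that moment; what a row does not reach only later rows make up. A row lasts 1/10 s, in which the tool goes at most 50 mm and 8.59 degrees, less where a joint would pass 70% of its speed; a pose out of reach is approached as far as the arm can. A call with a gripper value outside its range is refused whole. The fingers move at their own pace and stop on an object; the grip force is fixed at half the most. Time passes only in rows, so rows that repeat a pose let the fingers close. It gives the time, the measured TCP pose, the force, the opening and the grip force at its end, in the units of the state.
- status.get_obs(): the state, without advancing time (a new reading comes with each control period).
- optics.get_image(name): name is "scene" or "top" or "wrist"; returns a dict with "frame" (420x560x3 uint8, red, green, blue), "fx", "fy", "cx", "cy" (pixels), "rvec" (rotation vector, rad) and "tvec" (3), from world to camera coordinates, as OpenCV has them; the wrist camera has in their place "hand_eye" (4x4, takes a point from camera to tool coordinates, whose origin is the TCP and whose axes are the flange's). Camera axes: x right, y down, z forward; pixel columns grow to the right and rows downward; lengths in mm; the calibration is good to about 2 mm. A picture is of the moment at which its call begins: read the wrist's pose just before it. There is no depth.
- ctrl.close_job(): hands the job in; it is judged then, once.
The state is a dict: "t": time; "qpos": joint angles; "qvel": joint speeds; "joint_torque": joint torques, N m; "ee_pos": TCP position; "orientation": TCP orientation; "ft_force": force on the tool from outside, world axes, zero at the start; "moment": the same for the moment, N m; "width": finger opening in mm; "grasp_force": force on a finger pad.
Only numpy, scipy, OpenCV 4.12 (cv2) and the standard library are available. Lean on these libraries where they do the work, as an engineer would, in place of code of your own. Each camera call takes 0.05 s, during which the arm holds its last target. There are 200 camera calls.

## Working session

There is one attempt and no reset: what is moved stays moved. The work goes in short steps, Python scripts to look and compute and a shell command to move; the robot and the scene stay as the last step left them, time stands still between calls to the robot, and variables do not carry over. Pictures are saved under pics/ and viewed, at most 10 in all, crops included, and the job is handed in when it is done.

```bash
mkdir -p pics
cat > h.py <<'E'
import numpy as np, cv2
from scipy.spatial.transform import Rotation as R
from workcell import status, optics, ctrl
def save(n,f,s=1): cv2.imwrite('pics/%s.png'%f,cv2.resize(n['frame'][:,:,::-1],None,fx=s,fy=s))
def ray(im,u,v):
    Rm=R.from_rotvec(np.ravel(im['rvec'])).as_matrix(); t=np.ravel(im['tvec'])
    d=Rm.T@np.array([(u-im['cx'])/im['fx'],(v-im['cy'])/im['fy'],1]); return -Rm.T@t,d
def onz(im,u,v,z):
    c,d=ray(im,u,v); return c+d*(z-c[2])/d[2]
def proj(im,p):
    return cv2.projectPoints(np.array(p,float).reshape(-1,3),np.ravel(im['rvec']),np.ravel(im['tvec']),np.array([[im['fx'],0,im['cx']],[0,im['fy'],im['cy']],[0,0,1.]]),None)[0].reshape(-1,2)
E
python3 - <<'E'
from h import *
import pickle
d={n:optics.get_image(n) for n in('top','scene')}
pickle.dump(d,open('d.pkl','wb'))
for n in d: save(d[n],n,1.4); print(n,d[n]['fx'],ray(d[n],280,210))
print(status.get_obs(), ctrl.tcp_to_tips)
E
```

```text
top 471.5186716908242 (array([ 401.56279618,   17.40991547, 1517.9759101 ]), array([ 0.13432479,  0.00267447, -0.99105792]))
scene 433.5987091963369 (array([1354.63645112, -647.42978557, 1131.74167948]), array([-0.51793362,  0.46011797, -0.72119009]))
{'t': 0.1, 'qpos': array([-1.12205711e+00,  4.23738647e-01,  1.63060472e+00, -1.97785813e-05,
        1.08861796e+00, -1.90564625e-02]), 'qvel': array([-1.33645313e-03, -1.64091130e-03, -3.43574248e-03,  6.84278602e-05,
        5.54967561e-04, -6.69846218e-04]), 'joint_torque': array([-7.17415551e-04, -5.45612025e+01, -2.74323785e+01,  6.45295554e-02,
        1.87627907e-02, -2.22147463e-05]), 'ee_pos': array([ 281.60419217, -557.42813595,  240.99899144]), 'orientation': array([-3.05474773e+00, -7.27834951e-01,  4.85024078e-04]), 'ft_force': array([-0.22041908, -0.42088416,  0.13039393]), 'moment': array([-0.00532938,  0.00975228, -0.02245818]), 'grasp_force': 0.0, 'width': 87.52228642372998} 19.0
```

View pics/top.png

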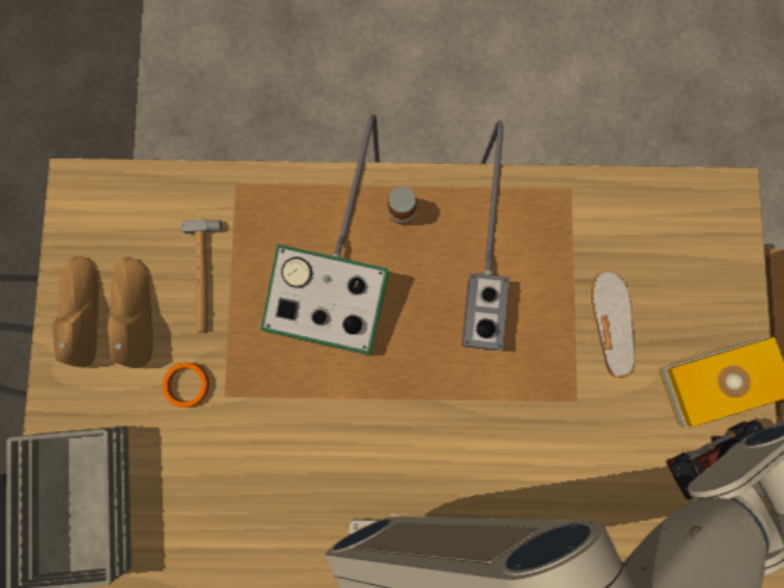

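View pics/scene.png

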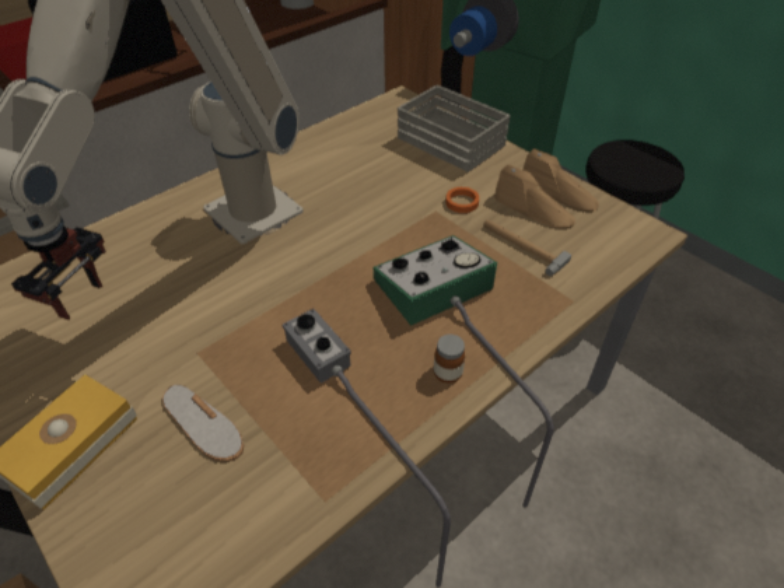

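The top view shows the extractor start at about (489,295) and its stop at (486,328). On the desk, control-on is at (287,309), spindle-start at (320,317) and stop at (353,324), all in 1.4x-scaled pixels. The scene view agrees. Next I'll measure the dark cap blobs in the top view.

```bash
cat > m.py <<'E'
from h import *
import pickle
d=pickle.load(open('d.pkl','rb'))
def blobs(im,pts,th=60,r=16):
    g=im['frame'].max(2); out=[]
    n,l,s,c=cv2.connectedComponentsWithStats((g<th).astype(np.uint8),connectivity=4)
    for p in pts:
        k=[i for i in range(1,n) if 12<s[i,4]<1500]
        i=min(k,key=lambda i:np.hypot(*(c[i]-p))); out.append((c[i],s[i]))
    return out
N=['ex_start','ex_stop','con','sp','spstop']
T=np.array([(489,295),(486,328),(287,309),(320,317),(353,324)])/1.4
S=np.array([(323,344),(306,322),(450,245),(425,255),(400,264)])/1.4
for th in(45,60):
  a=blobs(d['top'],T,th); b=blobs(d['scene'],S,th)
  for n,p,q in zip(N,a,b):
    c1,d1=ray(d['top'],*p[0]);c2,d2=ray(d['scene'],*q[0])
    s=np.linalg.lstsq(np.c_[d1,-d2],c2-c1,rcond=None)[0]
    x1=c1+d1*s[0];x2=c2+d2*s[1]
    print(th,n,p[0].round(1),p[1],q[0].round(1),q[1],'onz76',onz(d['top'],*p[0],76).round(1),onz(d['scene'],*q[0],76).round(1),'tri',((x1+x2)/2).round(1),np.linalg.norm(x1-x2).round(1))
E
python3 m.py
```

```text
45 ex_start [349. 210.] [345 206   9   9  69] [230.2 245.2] [226 241  10   9  67] onz76 [ 600.1 -191.6   76. ] [ 605.3 -191.9   76. ] tri [ 601.5 -191.1   71.7] 2.7
45 ex_stop [346.9 234.3] [341 229  13  12 127] [218.1 229.6] [213 225  12  10 101] onz76 [ 524.9 -184.6   76. ] [ 526.8 -181.2   76. ] tri [ 525.9 -182.9   76.4] 3.9
45 con [204.7 220.9] [198 215  14  13 136] [320.4 175.5] [315 172  12   8  67] onz76 [559.9 252.2  76. ] [565.9 251.9  76. ] tri [561.5 254.4  71.2] 3.4
45 sp [228.  226.1] [224 222   9   9  67] [303.3 182. ] [300 179   8   7  40] onz76 [544.7 180.2  76. ] [549.  181.4  76. ] tri [546.1 181.9  73.4] 3.6
45 spstop [251.6 231.5] [246 226  12  12 123] [285.2 188. ] [281 185  10   7  62] onz76 [529.3 107.3  76. ] [528.3 112.4  76. ] tri [530.1 108.4  79.4] 3.4
60 ex_start [349.1 210. ] [344 206  11   9  74] [230.4 245.4] [226 241  10  10  82] onz76 [ 600.1 -191.8   76. ] [ 606.1 -192.    76. ] tri [ 601.7 -191.2   71.2] 3.2
60 ex_stop [346.9 234.3] [341 228  14  13 137] [218.  229.8] [212 225  13  11 118] onz76 [ 525.  -184.7   76. ] [ 527.4 -182.2   76. ] tri [ 526.  -183.4   75.6] 3.4
60 con [204.8 220.8] [198 214  14  14 151] [320.6 175.8] [314 171  14  10  86] onz76 [560.2 252.1  76. ] [567.3 251.4  76. ] tri [562.1 254.6  70.2] 3.8
60 sp [227.8 226.3] [223 222  10  10  78] [303.3 182. ] [299 179   9   7  48] onz76 [544.1 180.9  76. ] [548.9 181.5  76. ] tri [545.5 182.6  72.6] 3.4
60 spstop [251.7 231.6] [245 226  14  13 134] [285.2 188.3] [280 185  11   8  73] onz76 [528.9 107.2  76. ] [529.7 111.   76. ] tri [529.8 108.5  77.3] 3.6
```

The two views agree to within a few mm: extractor start (601,-191.5), control-on (561,253), spindle start (545,181), desk yaw about -12°. This helper works out the shifts in tool axes.

```bash
cat > go.py <<'E'
from h import *
import sys
# args: tip x y z, tilt flag (1 = along desk press axis, 0 = down), TCP target is 19 mm behind tip
x,y,z,f=map(float,sys.argv[1:5])
o=status.get_obs(); Rc=R.from_rotvec(o['orientation'])
yaw=np.arctan2(-31,145); dk=np.array([np.cos(yaw),np.sin(yaw),0])
a=np.array([0,0,-1.]) if not f else np.sin(np.pi/12)*dk-np.cos(np.pi/12)*np.array([0,0,1])
zc=Rc.as_matrix()[:,2]; ax=np.cross(zc,a); n=np.linalg.norm(ax)
rot=R.from_rotvec(ax/n*np.arctan2(n,zc@a)) if n>1e-6 else R.identity()
tcp=np.array([x,y,z])-19*a
print('t',o['t'],'tip',(o['ee_pos']+19*zc).round(1),'F',o['ft_force'].round(2),'w',o['width'])
print('shift',Rc.inv().apply(tcp-o['ee_pos']).round(1),'turn',Rc.inv().apply(rot.as_rotvec()).round(4))
E
python3 go.py 601 -191.5 140 0
```

```text
t 0.1 tip [ 281.6 -557.4  222. ] F [-0.22 -0.42  0.13] w 87.52228642372998
shift [ 450.1 -182.5   82.3] turn [-0.0014 -0.     -0.    ]
```

```bash
python3 -m inch '[[[40,-16,0,0,0,0,0],[80,-32,0,0,0,0,0],[120,-49,0,0,0,0,0],[160,-65,0,0,0,0,0],[200,-81,0,0,0,0,0],[240,-97,0,0,0,0,0],[280,-113,10,0,0,0,0],[320,-130,20,0,0,0,0],[360,-146,35,0,0,0,0],[400,-162,50,0,0,0,0],[430,-174,65,0,0,0,0],[445,-180,75,0,0,0,0],[450,-182.5,82,0,0,0,0],[450,-182.5,82,0,0,0,0],[450,-182.5,82,0,0,0,0],[450,-182.5,82,0,0,0,0]]]'; python3 go.py 601 -191.5 86 0
python3 - <<'E'
from h import *
im=optics.get_image('wrist'); save(im,'w1'); print(im['hand_eye'],im['fx'],im['cx'],im['cy'])
E
```

```text
t: 1.7
ee_pos: [600.8, -193.4, 160.5]
orientation: [3.056, 0.725, 0.001]
ft_force: [0.2, 0.5, -1.1]
width: 0.4
grasp_force: 0.0
t 1.7 tip [ 600.8 -193.4  141.5] F [ 0.21  0.5  -1.13] w 0.41503767964590327
shift [ 1.  -1.7 55.5] turn [ 0.0008 -0.0006  0.    ]
[[ 2.13867610e-04 -9.62950876e-01 -2.69676778e-01  7.19386301e+01]
 [ 9.99999380e-01 -8.87937829e-05  1.11011237e-03 -7.65043982e-01]
 [-1.09292930e-03 -2.69676848e-01  9.62950260e-01 -1.43193903e+02]
 [ 0.00000000e+00  0.00000000e+00  0.00000000e+00  1.00000000e+00]] 312.42523029020145 278.4521770272851 207.68953074893687
```

View pics/w1.png

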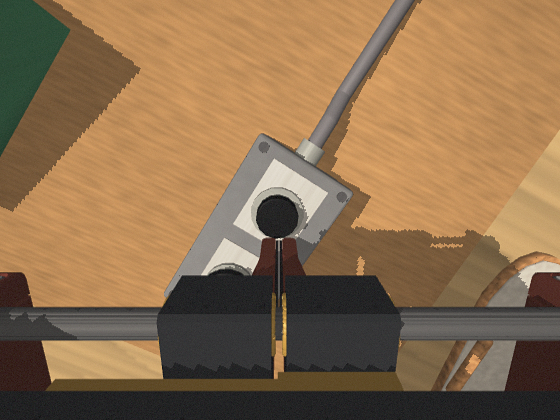

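The wrist view shows the start cap as a dark disc centred near (277,216), with the closed fingertips just below it at (279,240). I'll refine by casting that ray onto z=82.

```bash
cat >> h.py <<'E'
def wray(im,o,u,v):
    H=im['hand_eye']; Rt=R.from_rotvec(o['orientation'])
    d=H[:3,:3]@np.array([(u-im['cx'])/im['fx'],(v-im['cy'])/im['fy'],1])
    return o['ee_pos']+Rt.apply(H[:3,3]), Rt.apply(d)
E
python3 - <<'E'
from h import *
o=status.get_obs(); im=optics.get_image('wrist'); g=im['frame'].max(2)
m=(g<45).astype(np.uint8); m[236:]=0
n,l,s,c=cv2.connectedComponentsWithStats(m,connectivity=4)
for i in range(1,n):
    if s[i,4]>300: print(s[i],c[i])
for u,v in[(277,216),(277.5,215)]:
    C,d=wray(im,o,u,v); print(C+d*(82-C[2])/d[2])
E
```

```text
[ 256  195   42   41 1330] [277.00300752 216.36466165]
[ 603.33433261 -190.34331617   82.        ]
[ 604.19424329 -190.32660157   82.        ]
```

```bash
python3 go.py 602 -191 85 0
```

```text
t 1.8 tip [ 601.  -193.1  141.5] F [-0.14  0.04 -0.43] w 0.39563077579827005
shift [ 1.8 -1.5 56.5] turn [ 0.0008 -0.0007  0.    ]
```

```bash
python3 -m inch '[[[1,-1,10,0,0,0,0],[2,-1.5,25,0,0,0,0],[2,-1.5,40,0,0,0,0],[2,-1.5,50,0,0,0,0],[2,-1.5,54,0,0,0,0],[2,-1.5,56,0,0,0,0],[2,-1.5,56,0,0,0,0],[2,-1.5,56,0,0,0,0]]]'; python3 go.py 602 -191 77 0
```

```text
t: 2.6
ee_pos: [602.7, -189.9, 104.1]
orientation: [3.056, 0.728, 0.001]
ft_force: [-0.2, -0.1, -0.6]
width: 0.7
grasp_force: 0.0
t 2.6 tip [ 602.7 -189.9   85.1] F [-0.16 -0.08 -0.58] w 0.7441806316332678
shift [-1.1  0.7  8.1] turn [ 0.0006 -0.0006  0.    ]
```

```bash
python3 -m inch '[[[0,0,1.5,0,0,0,0],[0,0,3,0,0,0,0],[0,0,4.5,0,0,0,0],[0,0,6,0,0,0,0],[0,0,7.5,0,0,0,0],[0,0,8.5,0,0,0,0],[0,0,8.5,0,0,0,0],[0,0,8.5,0,0,0,0]]]'; python3 go.py 602 -191 77 0
```

```text
t: 3.4
ee_pos: [602.6, -189.9, 95.4]
orientation: [3.056, 0.728, 0.001]
ft_force: [0.1, -0.2, 4.5]
width: 0.2
grasp_force: 2.3
t 3.4 tip [ 602.7 -189.9   76.4] F [ 0.12 -0.23  4.54] w 0.22836198705824734
shift [-1.1  0.7 -0.6] turn [ 0.0005 -0.0005  0.    ]
```

The wrist force reads about 5 N with the tip 5.6 mm down, so the button is in. Releasing now.

```bash
python3 -m inch '[[[0,0,-3,0,0,0,0],[0,0,-8,0,0,0,0],[0,0,-20,0,0,0,0],[0,0,-40,0,0,0,0],[0,0,-65,0,0,0,0],[0,0,-85,0,0,0,0],[0,0,-85,0,0,0,0],[0,0,-85,0,0,0,0]]]'; python3 go.py 546 252 160 1
```

```text
t: 4.2
ee_pos: [602.0, -189.7, 180.3]
orientation: [3.056, 0.728, -0.0]
ft_force: [-0.7, 0.6, -0.0]
width: 0.6
grasp_force: 0.0
t 4.2 tip [ 602.  -189.7  161.3] F [-0.7   0.57 -0.03] w 0.6105561592485772
shift [ 145.4 -422.6    1.9] turn [-0.1643  0.2038  0.    ]
```

```bash
python3 -m inch '[[[10,-30,0,0,0,0,0],[23,-68,0,0,0,0,0],[37,-106,0,0,0,0,0],[50,-144,0,0,0,0,0],[63,-182,0,-0.02,0.02,0,0],[76,-220,0,-0.04,0.05,0,0],[89,-258,0,-0.06,0.08,0,0],[102,-296,0,-0.09,0.11,0,0],[115,-334,0,-0.12,0.15,0,0],[128,-372,0,-0.14,0.18,0,0],[138,-400,2,-0.164,0.204,0,0],[143,-416,2,-0.164,0.204,0,0],[145.4,-422.6,2,-0.164,0.204,0,0],[145.4,-422.6,2,-0.164,0.204,0,0],[145.4,-422.6,2,-0.164,0.204,0,0]]]'; python3 go.py 560 253 83 1
python3 - <<'E'
from h import *
import pickle
o=status.get_obs(); im=optics.get_image('wrist'); pickle.dump((o,im),open('w2.pkl','wb')); save(im,'w2')
E
```

```text
t: 5.7
ee_pos: [541.3, 252.1, 177.5]
orientation: [2.926, 0.697, 0.355]
ft_force: [-0.5, 0.0, -0.4]
width: 0.1
grasp_force: 0.0
t 5.7 tip [546.1 251.  159.2] F [-0.5   0.03 -0.37] w 0.12614824526465757
shift [-2.3 -8.1 77. ] turn [-0.0001  0.0014  0.    ]
```

View pics/w2.png

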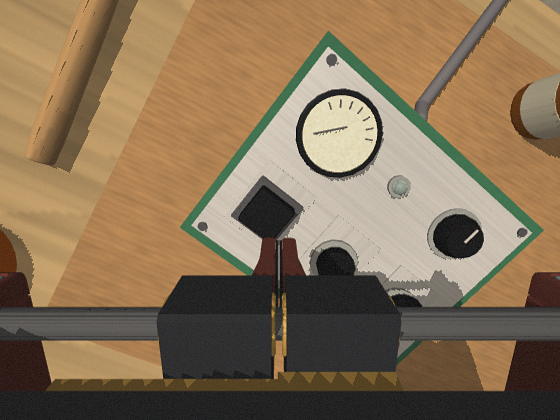

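The wrist view shows the square control-on cap centred near (269,211) and the spindle-start cap near (335,262), partly hidden by the gripper. I'll refine both.

Run:
```python
from h import *
import pickle
o,im=pickle.load(open('w2.pkl','rb')); g=im['frame'].max(2)
m=(g<42).astype(np.uint8); m[236:]=0
n,l,s,c=cv2.connectedComponentsWithStats(m,connectivity=4)
for i in range(1,n):
    if s[i,4]>300:
        r=cv2.minAreaRect(np.argwhere(l==i)[:,::-1].astype(np.float32)); print(s[i],c[i],r)
for u,v in[(269,211),(335,262)]:
    C,d=wray(im,o,u,v); print(C+d*(83-C[2])/d[2])
```

```text
[ 296   89   86   89 1144] [338.4729021  132.95716783] ((339.2500305175781, 133.75), (82.02438354492188, 88.38835144042969), 45.0)
[ 238  186   57   50 1751] [266.39406054 213.00342661] ((266.5653991699219, 214.2730712890625), (43.5020751953125, 43.238956451416016), 37.87498474121094)
[434 215  49  21 759] [456.92094862 226.41633729] ((458.0, 225.0), (20.0, 48.0), 90.0)
[563.93427121 254.75796981  83.        ]
[548.92030481 185.4197524   83.        ]
```

```bash
python3 go.py 561.2 254.2 86.5 1
```

```text
t 5.75 tip [546.3 250.8 159.3] F [-0.04 -0.66  0.41] w 0.24191925052766156
shift [-0.2 -8.4 73.9] turn [-0.      0.0012 -0.    ]
```

```bash
python3 -m inch '[[[0,-3,10,0,0,0,0],[0,-6,25,0,0,0,0],[0,-8.4,40,0,0,0,0],[0,-8.4,55,0,0,0,0],[0,-8.4,65,0,0,0,0],[0,-8.4,70,0,0,0,0],[0,-8.4,73,0,0,0,0],[0,-8.4,73,0,0,0,0],[0,-8.4,73,0,0,0,0]]]'; python3 go.py 563.3 253.7 78 1
```

```text
t: 6.65
ee_pos: [556.6, 256.7, 106.7]
orientation: [2.927, 0.697, 0.359]
ft_force: [0.8, -0.6, 0.2]
width: 0.2
grasp_force: 0.0
t 6.65 tip [561.4 255.6  88.4] F [ 0.78 -0.65  0.2 ] w 0.16077591601842978
shift [-1.4  0.8 10.6] turn [-0.0003 -0.0009 -0.    ]
```

```bash
python3 -m inch '[[[0,0,2,0,0,0,0],[0,0,4,0,0,0,0],[0,0,6,0,0,0,0],[0,0,7.5,0,0,0,0],[0,0,9,0,0,0,0],[0,0,10,0,0,0,0],[0,0,10,0,0,0,0],[0,0,10,0,0,0,0]]]'; python3 go.py 563.3 253.7 78 1
```

```text
t: 7.45
ee_pos: [559.2, 256.2, 96.9]
orientation: [2.927, 0.697, 0.359]
ft_force: [0.1, 0.6, 5.3]
width: 0.4
grasp_force: 2.4
t 7.45 tip [564.  255.2  78.5] F [0.15 0.62 5.26] w 0.4328841946963072
shift [-1.4  0.9  0.4] turn [-0.0003 -0.0009 -0.    ]
```

```bash
python3 -m inch '[[[0,0,1,0,0,0,0],[0,0,1,0,0,0,0],[0,0,1,0,0,0,0]]]'|grep ft; python3 -m inch '[[[0,0,-3,0,0,0,0],[0,0,-8,0,0,0,0],[0,0,-20,0,0,0,0],[0,0,-35,0,0,0,0],[0,0,-45,0,0,0,0],[0,0,-45,0,0,0,0],[0,0,-45,0,0,0,0]]]'; python3 go.py 534 185 122 1
```

```text
ft_force: [-1.9, 0.3, 8.7]
t: 8.45
ee_pos: [547.8, 258.5, 139.7]
orientation: [2.927, 0.697, 0.359]
ft_force: [1.2, -0.4, 0.4]
width: 0.4
grasp_force: 0.0
t 8.45 tip [552.6 257.4 121.3] F [ 1.16 -0.4   0.44] w 0.36391975417955796
shift [-49.   56.5  -1.5] turn [-0.0003 -0.001  -0.    ]
```

Force rose to 8.7 N, so control-on reached its end stop and is now released. Next is the spindle start.

```bash
python3 go.py 535.1 184.4 126.5 1; python3 -m inch '[[[-10,12,-2,0,0,0,0],[-25,28,-4,0,0,0,0],[-38,44,-5,0,0,0,0],[-46,53,-6,0,0,0,0],[-49,57,-6,0,0,0,0],[-49,57,-6,0,0,0,0],[-49,57,-6,0,0,0,0]]]'|head -1;  python3 go.py 545.5 182.2 87 1
```

```text
t 8.45 tip [552.6 257.4 121.3] F [ 1.16 -0.4   0.44] w 0.36391975417955796
shift [-47.4  58.2  -5.6] turn [-0.0003 -0.001  -0.    ]
t: 9.15
t 9.15 tip [533.5 184.9 126. ] F [-0.26  0.67  0.45] w 0.35511628469568046
shift [ 1.2  1.2 40.9] turn [-0.0003 -0.0007 -0.    ]
```

```bash
python3 -m inch '[[[0,0,8,0,0,0,0],[1,1,20,0,0,0,0],[1,1,30,0,0,0,0],[1,1,36,0,0,0,0],[1,1,39,0,0,0,0],[1,1,39,0,0,0,0],[1,1,39,0,0,0,0]]]'|head -1;  python3 go.py 547.8 181.7 78 1; python3 -c "
from h import *
save(optics.get_image('wrist'),'w3')"
```

```text
t: 9.85
t 9.85 tip [544.3 182.1  88.7] F [ 0.66 -0.15  0.01] w 0.6116519395512011
shift [ 0.6  0.1 11.2] turn [-0.0003 -0.0002  0.    ]
```

View pics/w3.png

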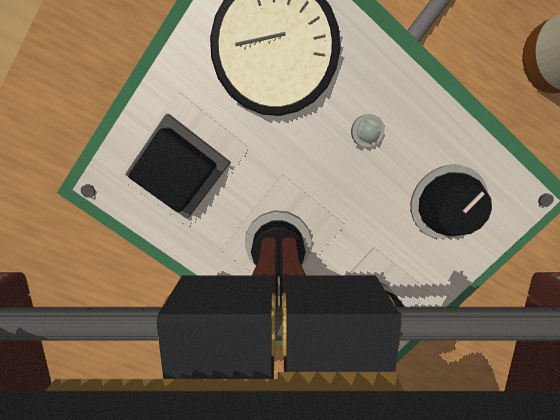

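The closed fingertips, at about (279,240), sit centred over the spindle-start cap, and the control-on button is out. Pressing now.

```bash
python3 -m inch '[[[0,0,2,0,0,0,0],[0,0,4,0,0,0,0],[0,0,6,0,0,0,0],[0,0,7.5,0,0,0,0],[0,0,9,0,0,0,0],[0,0,10.5,0,0,0,0],[0,0,10.5,0,0,0,0],[0,0,10.5,0,0,0,0]]]'; python3 go.py 547.8 181.7 78 1
```

```text
t: 10.7
ee_pos: [542.3, 182.7, 97.0]
orientation: [2.926, 0.697, 0.358]
ft_force: [-1.1, 0.4, 5.8]
width: 0.1
grasp_force: 2.3
t 10.7 tip [547.1 181.7  78.6] F [-1.12  0.4   5.75] w 0.07702188200421264
shift [0.5 0.1 0.8] turn [-0.0003 -0.0006 -0.    ]
```

```bash
python3 -m inch '[[[0,0,-3,0,0,0,0],[0,0,-8,0,0,0,0],[0,0,-20,0,0,0,0],[0,0,-45,0,0,0,0],[0,0,-80,0,0,0,0],[0,0,-110,0,0,0,0],[0,0,-110,0,0,0,0],[0,0,-110,0,0,0,0],[0,0,-110,0,0,0,0]]]'
python3 - <<'E'
from h import *
import pickle
d=pickle.load(open('d.pkl','rb'))
for n in('top','scene'):
    im=optics.get_image(n); x=im['frame'].astype(int); 
    print(n,proj(im,[[545,181,80]])-proj(d[n],[[545,181,80]]))
    if n=='top': save(im,'end',1.4)
E
```

```text
t: 11.6
ee_pos: [513.6, 188.2, 202.3]
orientation: [2.927, 0.697, 0.355]
ft_force: [-0.0, 0.4, 0.4]
width: 0.3
grasp_force: 0.0
top [[0. 0.]]
scene [[0. 0.]]
```

View pics/end.png

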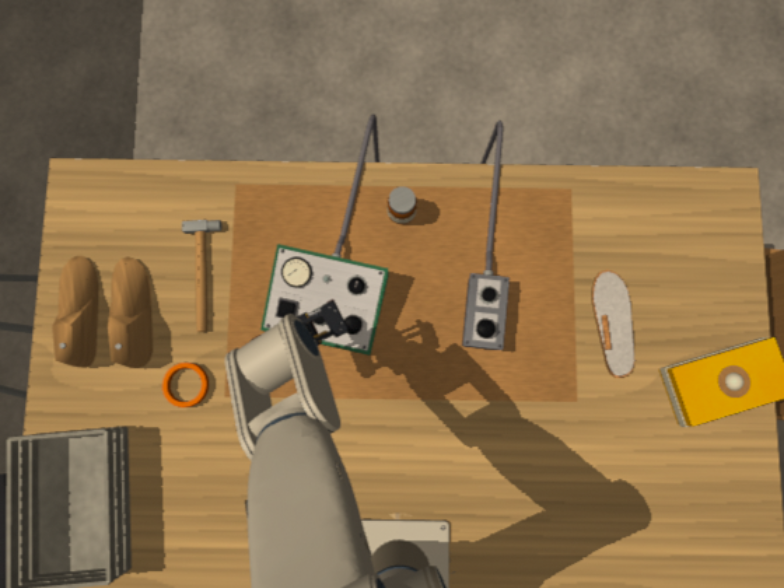

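In the final picture the box (485,312), the desk (325,300) and the other items are where they started, and the arm is clear of everything.

```bash
python3 -c "
from workcell import ctrl
print(ctrl.close_job())"
```

```text
the job is handed in; nothing more can be done
None
```

I pressed and released the extractor start, control-on and spindle-start buttons in that order, with readings of no more than about 9 N at the wrist; nothing on the bench moved visibly, and the job is handed in (no verdict was returned).

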